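Vial shield into the carrier's open bay

ROBOT

A 7-joint arm with a two-finger parallel gripper is mounted at the origin on the work surface. World frame = base frame: x ahead of the robot, y to its left, z up, the work surface at z = 0. Lengths are in m, angles in rad, forces in N, time in s.
With the tool pointing down it reaches from about 0.425 to 0.8 m from the base axis. Payload 8.3 kg.
Tool frame: the origin (TCP) lies on the centre line of the jaws, within the pads' length; the fingertips stand 25 mm ahead of it and the grasp point (between the pads) lies 6 mm ahead of it (robot.tip_extent is the distance from the TCP to the fingertips, in m); z points along the fingers, x is the direction in which the jaws open and shut, and the axes are right-handed (so a half turn about z gives the same grasp; the last joint's range is limited). The gripper opens to 85 mm and grips with 20 to 120 N. Pads are 22 mm wide; open, the fingers measure 114 mm over their backs; the gripper's body (76 mm by 85 mm) begins 54 mm behind the grasp point. The pads swing forward as they close: fully open they stand 13 mm farther back than shut.
Start: joints at [1.095, 0.383, 0.016, 1.37, -0.006, 1.388, -0.046], TCP at [0.251, -0.572, 0.22] pointing down, gripper open.
Joint ranges: [-2.95, 2.95], [-0.25, 2.06], [-1.52, 1.56], [0.18, 2.33], [-1.44, 4.58], [0.02, 2.06], [-3.01, 3.01]. Speed limits (rad/s): [2.39, 2.39, 3.01, 3.01, 3.14, 3.14, 3.14].

INTERFACE

Orientations are given as [roll, pitch, yaw] about the fixed x, y, z axes, in that order (R = Rz(yaw) Ry(pitch) Rx(roll)).
In Python, from rig import readout, viewer, close_job, robot gives the robot as it stands. The module is installed in compiled form; this text tells all that it offers.
- The arm moves only by the tool servo_tool, never from a script. Its arguments are lists of equal length, an entry for each row: "xyz": the shift along the tool's x, y, z in m, a list of three; "roll": the turn about the tool's z in degrees; "claw": the opening, from 0 (shut) to 1 (fully open). A call has 1 to 20 rows; each row is the pose to reach, as a shift and turn from the pose commanded when the call began, along the tool's axes at that moment; what a row does not reach only later rows make up. A row lasts 1/10 s, in which the tool goes at most 50 mm and 8.59 degrees, less where a joint would pass 70% of its speed; a pose out of reach is approached as far as the arm can. A call with a gripper value outside its range is refused whole. The fingers move at their own pace and stop on an object; "squeeze" is the grip in N (left out, the last holds). Time passes only in rows, so rows that repeat a pose let the fingers close. It gives the time, the measured TCP pose, the force and the opening at its end, in the units of the state.
- readout.state(): the state, without advancing time (a new reading comes with each control period).
- viewer.grab_frame(name): name is "scene" or "side" or "wrist"; returns (picture, depth): 384x512x3 uint8, red, green, blue; 384x512 float32, m along the optical axis (not along the pixel's ray), 0 where there is no reading.
- viewer.camera_params(name): a dict with "K" (3x3 intrinsics, pixels), "R" (3x3) and "t" (3): a world point X has camera coordinates R X + t. Camera axes: x right, y down, z forward; pixel columns grow to the right and rows downward; lengths in m; the calibration is good to about 2 mm. A picture is of the moment at which its call begins: read the wrist's pose just before it. camera_params takes no time and is no camera call; for the wrist camera it gives the pose at the moment of the call.
- close_job(): hands the job in, once; it reports no verdict.
The state is a dict: "time": time; "joint_positions": joint angles; "dq": joint speeds; "effort": joint torques, N m; "position": TCP position; "tool_rot": TCP orientation; "wrist_force": force on the tool from outside, world axes, zero at the start; "ft_torque": the same for the moment, N m; "opening": opening from 0.0 (shut) to 1.0 (fully open).
Only numpy, scipy, OpenCV 4.12 (cv2) and the standard library are available. Lean on these libraries where they do the work, as an engineer would, in place of code of your own. Each camera call takes 0.05 s, during which the arm holds its last target.

TASK

The dose carrier on the counter has two bays, and its hinged steel flap lies over one of them. Take the short, stout vial shield and set it down gently, upright on the floor of the bay that is uncovered, then let go. Leave the flap lying as it is, and leave the tall, slim syringe shield standing where it is.

Things in the scene. Friction and masses are not known exactly. Their poses are not given: they have to be found in the camera images.
- shield: vial shield: a loose closed stainless-steel cylinder, 48 mm in diameter, 85 mm high, with a narrow groove (43 mm in diameter) round it from 60 to 63 mm up; about 0.45 kg. It stands upright on the counter. Origin at the centre of its underside, z up along its axis.
- carrier: open aluminium tray fixed to the counter, 120 mm (its x) by 210 mm (its y), walls 40 mm high, 5 mm thick; a 5 mm divider at y = 0 makes two equal bays. Origin at the centre of its underside, z up, turned about the vertical. Bay centres: x = 0, y = +51 mm (left) and -51 mm (right); each bay is 110 by 97 mm inside, its black rubber floor 7 mm above the counter.
- flap (a joint): hinge of the carrier's steel flap (118 by 104 mm, 4 mm thick, finger tab to 119 mm from the hinge), along the top of the divider, 43 mm above the counter. 0 rad: lies flat over the right bay (carrier -y), left bay open; 3.14 rad: flat over the left bay (+y), right bay open. It swings freely and lies by its weight; its top is then 45 mm above the counter.
- slim: syringe shield: a loose steel tube 30 mm in diameter with a 36 mm head and a 44 mm foot, 125 mm high, upright on the counter. Origin at the centre of its underside, z up. (Also loose nearby: an amber jar 56 mm in diameter, 75 mm high, and a flat tape roll 90 mm in diameter, 19 mm high; axes 115 mm or more from the vial shield's.)
Not all that is in view belongs to the job. Leave any red or yellow look-alike of the shield alone.

How it is judged:
At the end, for the whole second after the job is handed in: The vial shield stands upright (within 8 degrees), at rest, anywhere on the floor of the bay that the flap left uncovered (underside within 8 mm of that floor); the flap lies flat as it was (within 8 degrees); the syringe shield stands upright within 30 mm of where it was (((value of joint flap below 0.15 rad and y of shield in the frame of carrier between 0.025 and 0.079 m) or (value of joint flap above 2.99 rad and y of shield in the frame of carrier between -0.079 and -0.025 m)) and x of shield in the frame of carrier between -0.035 and 0.035 m and z of shield in the frame of carrier between 0.002 and 0.015 m and angle between each of shield, slim's own z axis and vertical below 0.15 rad and linear speed of shield below 0.02 m/s and distance of slim from where it was at the start of the episode below 0.03 m); the robot touches nothing.
It fails at once if the flap is lifted or swung (more than 0.35 rad from lying flat) (value of joint flap between 0.35 and 2.79 rad).
It fails at once if the syringe shield is moved by more than 30 mm or tipped (distance of slim from where it was at the start of the episode above 0.03 m or angle between slim's own z axis and vertical above 0.3 rad).
It fails at once if the vial shield is dropped or slammed into the carrier (faster than 0.5 m/s within 30 mm of the counter, as after a fall of more than about 13 mm) (horizontal distance between shield and carrier below 0.1 m and z of shield in the frame of carrier below 0.03 m and linear speed of shield above 0.5 m/s).
It also fails if it takes over 42 s, if anything falls off the work surface, if the arm or the gripper's body presses on something with over 40 N, if the wrist force passes 120 N, or if a joint passes its speed limit or range.

## Working session

There is one attempt and no reset: what is moved stays moved. The work goes in short steps, Python scripts to look and compute and a tool call to move; the robot and the scene stay as the last step left them, time stands still between calls to the robot, and variables do not carry over. Pictures are saved under pics/ and viewed, and the job is handed in when it is done.

Besides the shell and the picture viewer there is one more tool, called after "Call:" as name([rows], argument=value, ...), one row to a line, values as JSON. servo_tool: Moves the arm, as the interface text tells. Its arguments: {"type":"object","properties":{"xyz":{"type":"array"},"roll":{"type":"array"},"claw":{"type":"array"},"squeeze":{"type":"number"}},"required":["xyz","roll","claw"]}

```bash
mkdir -p pics
cat > h.py <<'E'
import numpy as np,cv2
from rig import readout,viewer,robot
def grab(n,tag):
    p=viewer.camera_params(n); im,d=viewer.grab_frame(n)
    cv2.imwrite(f'pics/{tag}.png',im[:,:,::-1]); np.savez(f'pics/{tag}.npz',im=im,d=d,**{k:np.array(p[k]) for k in 'KRt'})
def load(tag):
    z=np.load(f'pics/{tag}.npz'); d=z['d']; v,u=np.mgrid[:d.shape[0],:d.shape[1]]
    K=z['K']; c=np.stack([(u-K[0,2])/K[0,0]*d,(v-K[1,2])/K[1,1]*d,d],-1)
    W=(c-z['t'])@z['R']; W[d==0]=np.nan
    return z['im'],W
E
python3 - <<'E'
from h import *
s=readout.state(); print(s)
grab('scene','s0'); grab('side','d0'); grab('wrist','w0')
E
```

```text
{'time': 0.0, 'joint_positions': array([ 1.09510346,  0.3842434 ,  0.01634748,  1.37118462, -0.0062936 ,
        1.38820245, -0.04653588]), 'dq': array([-0.00115871, -0.00109693,  0.00044431, -0.00092747,  0.00074005,
       -0.00100521,  0.00017934]), 'effort': array([-7.51463758e-04, -6.27591777e+01,  8.43769591e-01, -3.71823120e+01,
        1.64425647e-02,  1.40619348e-02, -8.20430955e-06]), 'position': array([ 0.25055773, -0.57198816,  0.21866162]), 'tool_rot': array([ 3.14155906e+00,  1.98846792e-03, -1.15795007e+00]), 'wrist_force': array([0.00613563, 0.60407804, 0.06201078]), 'ft_torque': array([-0.02188659, -0.00627658,  0.00332156]), 'opening': 0.9993991326108349}
```

View pics/s0.png

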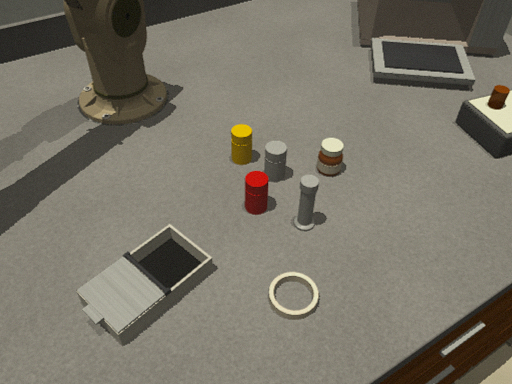

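View pics/d0.png

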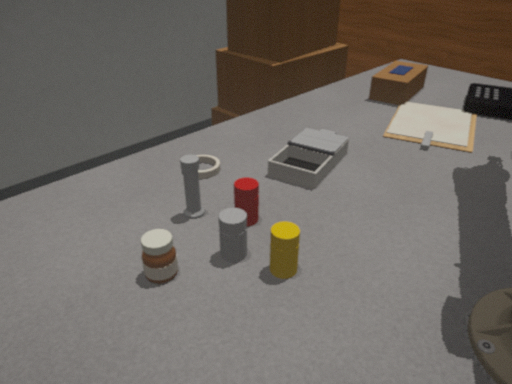

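View pics/w0.png

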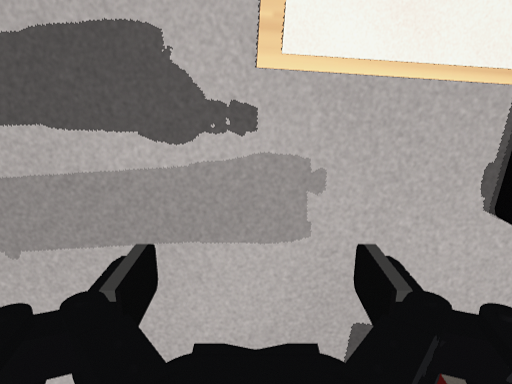

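The scene view shows the steel vial shield at about (276,161), between the red (257,193) and yellow (242,145) look-alikes. The slim shield is at (306,203). The carrier's flap covers the lower-left bay, and the open bay is at (172,262).

Run:
```python
from h import *
from scipy.optimize import least_squares
def circ(P,r):
    f=lambda c:np.hypot(*(P[:,:2]-c).T)-r
    o=least_squares(f,P[:,:2].mean(0)+0.0,loss='soft_l1',f_scale=.002); return o.x,np.sqrt(np.mean(o.fun**2))
for tag,boxes in (('s0',dict(shield=(262,292,138,184),red=(243,271,168,216),yel=(229,255,122,166),slim=(292,320,172,232),jar=(316,346,136,178))),
  ('d0',dict(shield=(217,250,206,264),red=(232,262,176,226),yel=(268,302,222,280),slim=(178,208,154,218),jar=(138,182,228,282)))):
    im,W=load(tag)
    from h import np as _
    z=np.load(f'pics/{tag}.npz'); cam=-z['R'].T@z['t']; print(tag,'cam',cam.round(3))
    for n,(a,b,c,e) in boxes.items():
        P=W[c:e,a:b].reshape(-1,3); P=P[np.isfinite(P[:,0])]
        h={'shield':.085,'slim':.125,'jar':.075}.get(n,.085); r={'slim':.018,'jar':.028}.get(n,.024)
        P=P[P[:,2]>0.02]
        # limit to cluster
        m=np.median(P,0); P=P[np.hypot(*(P-m)[:,:2].T)<.06]
        top=P[P[:,2]>np.percentile(P[:,2],98)-.006]
        side=P[(P[:,2]>.02)&(P[:,2]<h-.012)]
        # side circle: start pushed away from camera
        d=m[:2]-cam[:2]; d/=np.linalg.norm(d)
        rr=.015 if n=='slim' else r
        o=least_squares(lambda c:np.hypot(*(side[:,:2]-c).T)-rr,side[:,:2].mean(0)+d*rr*.7,loss='soft_l1',f_scale=.002)
        print(n,'top mid',((top.min(0)+top.max(0))/2).round(4),'mean',top.mean(0).round(4),len(top),'side fit',o.x.round(4),len(side),'zmax',P[:,2].max().round(4))
    # carrier
im,W=load('s0')
P=W[220:345,70:220]
for lo,hi in ((.003,.012),(.035,.042),(.0425,.05)):
    m=(P[...,2]>lo)&(P[...,2]<hi); Q=P[m]
    r=cv2.minAreaRect(Q[:,:2].astype(np.float32)*1000); print(lo,len(Q),r,np.median(Q[:,2]))
m=(P[...,2]>.02); Q=P[m]; print('all',cv2.minAreaRect(Q[:,:2].astype(np.float32)*1000))
```

```text
s0 cam [ 1.114 -0.297  0.759]
shield top mid [0.4685 0.1768 0.084 ] mean [0.4712 0.1761 0.0841] 267 side fit [0.4685 0.1782] 378 zmax 0.0878
red top mid [0.5316 0.0883 0.0844] mean [0.532  0.0876 0.0843] 316 side fit [0.5296 0.0891] 397 zmax 0.088
yel top mid [0.3806 0.1426 0.0841] mean [0.3824 0.1422 0.0841] 236 side fit [0.3792 0.1441] 365 zmax 0.0877
slim top mid [0.6243 0.1493 0.1237] mean [0.6245 0.1476 0.1241] 216 side fit [0.6227 0.1493] 465 zmax 0.1272
jar top mid [0.5188 0.297  0.074 ] mean [0.5193 0.2965 0.074 ] 270 side fit [0.5162 0.2992] 377 zmax 0.0776
d0 cam [0.02  0.567 0.498]
shield top mid [0.4693 0.1806 0.0843] mean [0.4672 0.1821 0.0851] 404 side fit [0.4707 0.1789] 676 zmax 0.0879
red top mid [0.5302 0.0908 0.0844] mean [0.5282 0.0928 0.0853] 296 side fit [0.5316 0.0895] 465 zmax 0.0882
yel top mid [0.3794 0.1464 0.0839] mean [0.3783 0.1485 0.085 ] 471 side fit [0.3813 0.1451] 715 zmax 0.0873
slim top mid [0.6234 0.1522 0.1241] mean [0.6199 0.1529 0.1249] 165 side fit [0.6239 0.1502] 614 zmax 0.1277
jar top mid [0.5176 0.3001 0.0742] mean [0.5158 0.3013 0.0751] 519 side fit [0.5203 0.2987] 765 zmax 0.0779
0.003 2177 ((566.1290893554688, -195.60446166992188), (299.725830078125, 274.4318542480469), 62.03708267211914) 0.006549424127898004
0.035 837 ((598.0405883789062, -192.08917236328125), (122.87461853027344, 224.7310028076172), 15.190563201904297) 0.039021034054281985
0.0425 3725 ((608.3941650390625, -230.2269744873047), (121.69058227539062, 146.85073852539062), 16.07608413696289) 0.04463507009020539
all ((598.2320556640625, -192.40371704101562), (123.1541976928711, 225.4335174560547), 15.22018814086914)
```

```bash
cat >> h.py <<'E'
from scipy.spatial.transform import Rotation as Ro
def sh(*pts):
    s=readout.state(); R=Ro.from_euler('xyz',s['tool_rot']).as_matrix()
    print('t',s['time'],'p',s['position'].round(4),'rpy',s['tool_rot'].round(4),'F',s['wrist_force'].round(2),'op',round(s['opening'],3))
    for p in pts: print(p,(R.T@(np.array(p)-s['position'])).round(4))
E
python3 - <<'E'
from h import *
sh((.45,-.35,.22),(.56,-.12,.22),(.55,.05,.22),(.4697,.1786,.22),(.4697,.1786,.15))
im,W=load('s0'); P=W[220:345,70:220].reshape(-1,3)
for o,a in (((.5964,-.1856),15.2),):
    a=np.deg2rad(a); x=np.array([np.cos(a),np.sin(a)]); y=np.array([-np.sin(a),np.cos(a)])
    q=P[:,:2]-o; L=np.c_[q@x,q@y,P[:,2]]
    T=L[(L[:,2]>.037)&(L[:,2]<.0425)&(L[:,1]>.01)&(L[:,1]<.12)&(abs(L[:,0])<.08)]; print('rim',np.percentile(T,[1,99],0).round(4))
    F=L[(L[:,2]>.0)&(L[:,2]<.012)&(L[:,1]>.006)&(L[:,1]<.1)&(abs(L[:,0])<.055)]; print('floor',np.percentile(F,[1,50,99],0).round(4))
    print('bay',o+.051*y)
E
```

```text
t 0.15 p [ 0.2506 -0.5721  0.2189] rpy [ 3.1416e+00  1.5000e-03 -1.1580e+00] F [ 0.43 -0.3   0.7 ] op 0.996
(0.45, -0.35, 0.22) [-0.1235 -0.2718 -0.0009]
(0.56, -0.12, 0.22) [-0.29   -0.4648 -0.0006]
(0.55, 0.05, 0.22) [-4.498e-01 -5.238e-01 -4.000e-04]
(0.4697, 0.1786, 0.22) [-5.998e-01 -5.019e-01 -2.000e-04]
(0.4697, 0.1786, 0.15) [-0.5997 -0.5019  0.0698]
rim [[-0.0612  0.0111  0.0371]
 [ 0.06    0.1046  0.042 ]]
floor [[-0.054   0.017   0.0033]
 [-0.0086  0.0572  0.0065]
 [ 0.0343  0.0996  0.0103]]
bay [ 0.58302835 -0.13638416]
```

Call:
servo_tool([
  [-0.015,-0.035,0],
  [-0.03,-0.07,0],
  [-0.045,-0.105,0],
  [-0.06,-0.14,0],
  [-0.08,-0.175,0],
  [-0.1,-0.21,0],
  [-0.12,-0.25,0],
  [-0.14,-0.28,0],
  [-0.165,-0.31,0],
  [-0.19,-0.345,0],
  [-0.215,-0.38,0],
  [-0.24,-0.41,0],
  [-0.265,-0.44,0],
  [-0.29,-0.465,0],
  [-0.325,-0.48,0],
  [-0.365,-0.495,0],
  [-0.405,-0.51,0],
  [-0.44,-0.52,0],
  [-0.47,-0.52,0],
  [-0.48,-0.52,0],
], roll=[-2,-4,-6,-8,-10,-12,-14,-16,-18,-20,-22,-24,-26,-28,-30,-32,-34,-37,-39,-41], claw=[1,1,1,1,1,1,1,1,1,1,1,1,1,1,1,1,1,1,1,1])

```text
time: 2.15
position: [0.5328, 0.0797, 0.2198]
tool_rot: [-3.141, 0.001, -0.436]
wrist_force: [-0.1, -0.0, -0.2]
opening: 1.003
```

Run:
```python
from h import *
sh((.4697,.1786,.22),(.4697,.1786,.15),(.4697,.1786,.074))
```

```text
t 2.15 p [0.5328 0.0797 0.2198] rpy [-3.1409e+00  9.0000e-04 -4.3580e-01] F [-0.15 -0.04 -0.19] op 1.003
(0.4697, 0.1786, 0.22) [-0.099  -0.063  -0.0001]
(0.4697, 0.1786, 0.15) [-0.0989 -0.063   0.0699]
(0.4697, 0.1786, 0.074) [-0.0988 -0.0629  0.1459]
```

Call:
servo_tool([
  [-0.02,-0.013,0],
  [-0.045,-0.029,0],
  [-0.07,-0.045,0],
  [-0.09,-0.057,0],
  [-0.099,-0.063,0],
  [-0.099,-0.063,0.02],
  [-0.099,-0.063,0.04],
  [-0.099,-0.063,0.055],
  [-0.099,-0.063,0.06],
  [-0.099,-0.063,0.06],
  [-0.099,-0.063,0.06],
], roll=[0,0,0,0,0,0,0,0,0,0,0], claw=[1,1,1,1,1,1,1,1,1,1,1])

```text
time: 3.25
position: [0.4726, 0.1747, 0.1604]
tool_rot: [-3.141, -0.001, -0.443]
wrist_force: [-0.3, 0.0, 0.8]
opening: 1.001
```

Run:
```python
from h import *
sh((.4697,.1786,.15),(.4697,.1786,.074))
grab('wrist','w1')
im,W=load('w1'); m=(W[...,2]>.078)&(W[...,2]<.09)&(np.hypot(W[...,0]-.47,W[...,1]-.179)<.04)
P=W[m]; print(len(P),P.min(0),P.max(0), cv2.minEnclosingCircle((P[:,:2]*1000).astype(np.float32)))
```

```text
t 3.25 p [0.4726 0.1747 0.1604] rpy [-3.141e+00 -7.000e-04 -4.433e-01] F [-0.28  0.    0.82] op 1.001
(0.4697, 0.1786, 0.15) [-0.0043 -0.0022  0.0104]
(0.4697, 0.1786, 0.074) [-0.0044 -0.0022  0.0864]
3324 [0.44499434 0.15544828 0.07804814] [0.49265406 0.20299914 0.08647964] ((468.95806884765625, 179.26185607910156), 23.974016189575195)
```

View pics/w1.png

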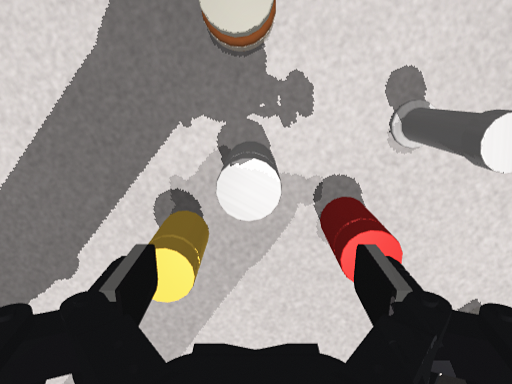

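The wrist view shows the shield top at (248,190). Its circle fit gives (0.469, 0.179) with a radius of 24 mm, which agrees with the other two cameras. The red and yellow cylinders are clear of the finger columns. Descending.

Call:
servo_tool([
  [-0.005,-0.003,0.0],
  [-0.005,-0.003,0.015],
  [-0.005,-0.003,0.03],
  [-0.005,-0.003,0.045],
  [-0.005,-0.003,0.06],
  [-0.005,-0.003,0.075],
  [-0.005,-0.003,0.086],
  [-0.005,-0.003,0.086],
  [-0.005,-0.003,0.086],
], roll=[0,0,0,0,0,0,0,0,0], claw=[1,1,1,1,1,1,1,1,1])

```text
time: 4.2
position: [0.4689, 0.1804, 0.0742]
tool_rot: [-3.141, -0.0, -0.442]
wrist_force: [-0.7, 1.1, -0.3]
opening: 1.0
```

Run:
```python
from h import *
sh((.4692,.1790,.074)); grab('side','d1')
```

```text
t 4.2 p [0.4689 0.1804 0.0742] rpy [-3.1411e+00 -2.0000e-04 -4.4210e-01] F [-0.66  1.14 -0.34] op 1.0
(0.4692, 0.179, 0.074) [0.0008 0.0011 0.0002]
```

View pics/d1.png

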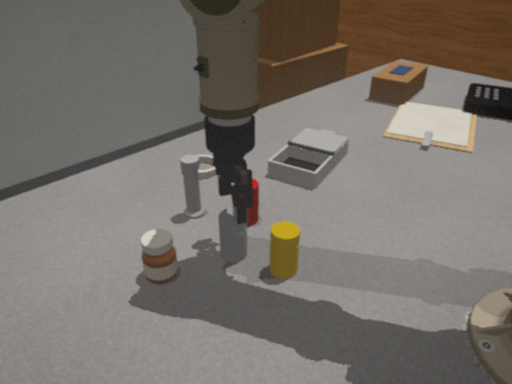

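The gripper straddles the shield at (233,230), and nothing else has moved. Closing.

Call:
servo_tool([
  [0.001,0.001,0],
  [0.001,0.001,0],
  [0.001,0.001,0],
  [0.001,0.001,0],
  [0.001,0.001,0],
  [0.001,0.001,0],
  [0.001,0.001,0],
  [0.001,0.001,0],
  [0.001,0.001,0],
  [0.001,0.001,0],
  [0.001,0.001,0],
  [0.001,0.001,0],
], roll=[0,0,0,0,0,0,0,0,0,0,0,0], claw=[0.7,0.6,0.5,0.4,0.4,0.4,0.4,0.4,0.4,0.4,0.4,0.4], squeeze=70)

```text
time: 5.45
position: [0.4692, 0.1787, 0.0737]
tool_rot: [-3.142, 0.0, -0.442]
wrist_force: [-0.3, -0.4, 0.8]
opening: 0.401
```

Opening 0.401 equals the value I commanded, where 48 mm should read about 0.56. I'll check before lifting.

Run:
```python
from h import *
sh(); grab('side','d2'); grab('wrist','w2')
im=cv2.imread('pics/d2.png')[140:290,130:330]; im2=cv2.imread('pics/w2.png')
a=cv2.resize(im,(400,300)); b=cv2.resize(im2,(400,300)); cv2.imwrite('pics/c2.png',np.hstack([a,b]))
im,W=load('d2')
P=W[195:268,212:255].reshape(-1,3); P=P[(P[:,2]>.01)&(P[:,2]<.045)&(np.hypot(P[:,0]-.469,P[:,1]-.179)<.04)]
from scipy.optimize import least_squares
print(least_squares(lambda c:np.hypot(*(P[:,:2]-c).T)-.024,[.475,.172],loss='soft_l1',f_scale=.002).x,len(P))
```

```text
t 5.45 p [0.4692 0.1787 0.0737] rpy [-3.1415  0.     -0.4424] F [-0.28 -0.41  0.81] op 0.401
[0.47059216 0.17900089] 431
```

View pics/c2.png

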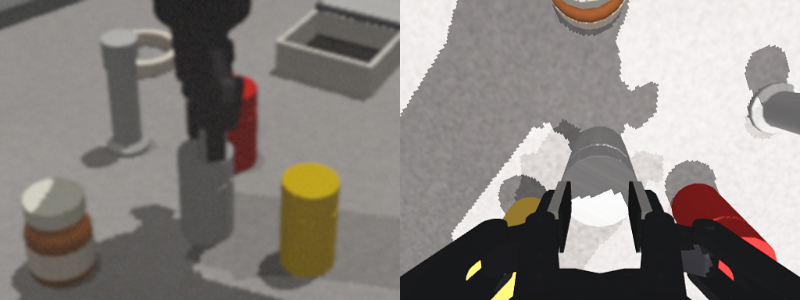

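The pads are at or near the shield's sides in the wrist picture, at about (565,210) and (635,210). The command may have stopped exactly at contact, so I'll command closed to get real grip force.

Call:
servo_tool([
  [0,0,0],
  [0,0,0],
  [0,0,0],
  [0,0,0],
  [0,0,0],
  [0,0,0],
], roll=[0,0,0,0,0,0], claw=[0.3,0.2,0.1,0,0,0], squeeze=70)

```text
time: 6.15
position: [0.469, 0.1787, 0.0736]
tool_rot: [3.141, 0.0, -0.442]
wrist_force: [0.9, -1.1, 0.4]
opening: -0.004
```

Run:
```python
from h import *
sh(); grab('side','d3'); grab('wrist','w3'); grab('scene','s3')
a=cv2.resize(cv2.imread('pics/d3.png')[140:290,130:330],(400,300)); b=cv2.resize(cv2.imread('pics/w3.png'),(400,300)); c=cv2.resize(cv2.imread('pics/s3.png')[60:240,200:440],(400,300))
cv2.imwrite('pics/c3.png',np.vstack([np.hstack([a,b]),np.hstack([c,c*0])]))
```

```text
t 6.15 p [0.469  0.1787 0.0736] rpy [ 3.1414e+00  4.0000e-04 -4.4230e-01] F [ 0.94 -1.05  0.43] op -0.004
```

View pics/c3.png

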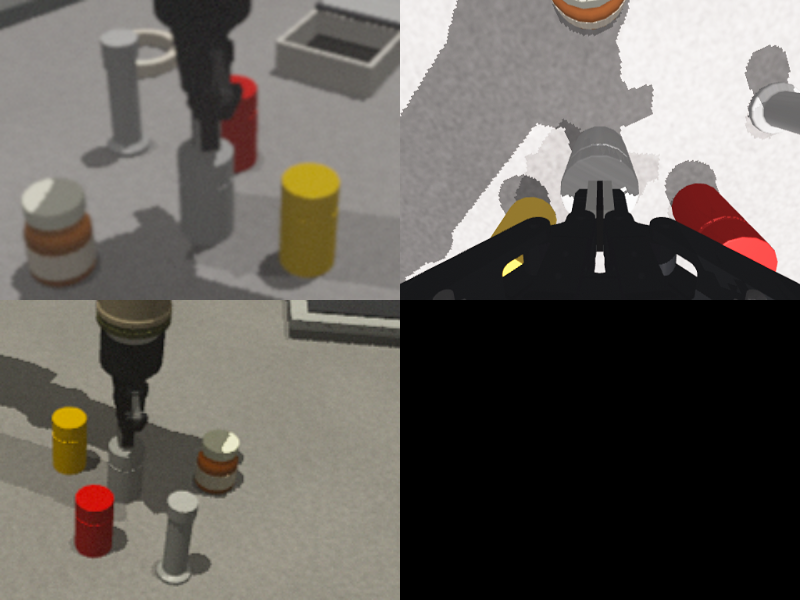

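The gripper is shut with its tips at the shield's top (side crop, about (210,150)), so the fingers passed above it. The true tip height differs from what I assumed, so I'll check `tip_extent` and the depth on the fingers.

Run:
```python
from h import *
print([a for a in dir(robot) if a[0]!='_'], robot.tip_extent)
s=readout.state(); R=Ro.from_euler('xyz',s['tool_rot']).as_matrix()
for tag in ('d3','s3','w3'):
    im,W=load(tag); 
    L=(W-s['position'])@R
    dark=(im.max(-1)<75)
    m=dark&(np.abs(L[...,0])<.03)&(np.abs(L[...,1])<.02)&(L[...,2]>-.05)&(L[...,2]<.06)
    Q=L[m]; print(tag,len(Q))
    if len(Q): print(np.percentile(Q,[1,10,50,90,99],0).round(4)); v,u=np.where(m); print(u.min(),u.max(),v.min(),v.max())
im,W=load('d3')
for v in range(160,240,4): print(v,[(u,tuple(im[v,u]),W[v,u].round(3).tolist()) for u in (234,)])
im,W=load('w3')
for v in range(210,262,6): print(v,[(tuple(im[v,u]),W[v,u].round(3).tolist()) for u in (244,256)])
```

```text
['Unreachable', 'tip_extent'] 0.025
d3 167
[[-0.0149 -0.0107 -0.0479]
 [-0.0136 -0.0078 -0.0442]
 [-0.0115 -0.0007 -0.0331]
 [-0.0049  0.0064 -0.0207]
 [ 0.0022  0.0104 -0.0131]]
225 239 199 216
s3 384
[[-0.0114 -0.0195 -0.0427]
 [ 0.0057 -0.0166 -0.0337]
 [ 0.018  -0.0048 -0.0019]
 [ 0.024   0.0084  0.045 ]
 [ 0.0258  0.0131  0.0573]]
269 285 132 177
w3 1660
[[-0.0135 -0.0107 -0.0497]
 [-0.0112 -0.0101 -0.0486]
 [-0.0003 -0.0061 -0.0369]
 [ 0.0106  0.0029 -0.0217]
 [ 0.0129  0.0108 -0.0162]]
219 291 231 321
160 [(234, (np.uint8(39), np.uint8(40), np.uint8(39)), [0.439, 0.199, 0.208])]
164 [(234, (np.uint8(31), np.uint8(36), np.uint8(34)), [0.437, 0.2, 0.203])]
168 [(234, (np.uint8(39), np.uint8(40), np.uint8(40)), [0.436, 0.202, 0.197])]
172 [(234, (np.uint8(34), np.uint8(36), np.uint8(36)), [0.436, 0.202, 0.191])]
176 [(234, (np.uint8(44), np.uint8(43), np.uint8(44)), [0.44, 0.198, 0.18])]
180 [(234, (np.uint8(38), np.uint8(38), np.uint8(37)), [0.446, 0.194, 0.169])]
184 [(234, (np.uint8(40), np.uint8(37), np.uint8(39)), [0.425, 0.212, 0.178])]
188 [(234, (np.uint8(41), np.uint8(40
[... 1605 characters left out ...]
uint8(104), np.uint8(102)), [0.469, 0.19, 0.091]), ((np.uint8(22), np.uint8(21), np.uint8(22)), [0.473, 0.188, 0.091])]
240 [((np.uint8(104), np.uint8(103), np.uint8(102)), [0.469, 0.19, 0.097]), ((np.uint8(22), np.uint8(22), np.uint8(23)), [0.473, 0.188, 0.097])]
246 [((np.uint8(104), np.uint8(103), np.uint8(101)), [0.469, 0.19, 0.103]), ((np.uint8(21), np.uint8(20), np.uint8(22)), [0.474, 0.188, 0.104])]
252 [((np.uint8(105), np.uint8(104), np.uint8(102)), [0.469, 0.19, 0.109]), ((np.uint8(22), np.uint8(21), np.uint8(23)), [0.474, 0.188, 0.109])]
258 [((np.uint8(104), np.uint8(103), np.uint8(102)), [0.469, 0.189, 0.113]), ((np.uint8(22), np.uint8(21), np.uint8(23)), [0.474, 0.188, 0.114])]
```

Run:
```python
from h import *
for tag,p in (('w0',(.2506,-.572,.2187)),('w1',(.4726,.1747,.1604)),('w2',(.4692,.1787,.0737)),('w3',(.469,.1787,.0736))):
    im,W=load(tag); yaw={'w0':-1.158,'w1':-.443}.get(tag,-.442)
    R=Ro.from_euler('xyz',[np.pi,0,yaw]).as_matrix(); L=(W-np.array(p))@R
    m=(im.max(-1)<125)&(np.abs(L[...,0])<.065)&(np.abs(L[...,1])<.03)&(W[...,2]>.0875)&(L[...,2]>-.08)
    v,u=np.where(m); Q=L[m]
    k=np.argsort(-Q[:,2])[:400]
    print(tag,'tip z ahead of TCP:',np.percentile(Q[:,2],[90,99,99.9]).round(4),'x',Q[k,0].min().round(3),Q[k,0].max().round(3),'y',Q[k,1].min().round(3),Q[k,1].max().round(3))
s=readout.state(); print(viewer.camera_params('wrist'))
p=viewer.camera_params('wrist'); c=-np.array(p['R']).T@p['t']; print('cam pos',c)
for t in ('w0','w1'):
    z=np.load(f'pics/{t}.npz'); print(t,-z['R'].T@z['t'])
```

```text
w0 tip z ahead of TCP: [-0.0384 -0.0269 -0.024 ] x -0.049 0.05 y -0.011 0.012
w1 tip z ahead of TCP: [-0.0388 -0.027  -0.0244] x -0.049 0.049 y -0.011 0.012
w2 tip z ahead of TCP: [-0.0378 -0.0187 -0.0148] x -0.03 0.029 y -0.011 0.012
w3 tip z ahead of TCP: [-0.0424 -0.0197 -0.0157] x -0.013 0.013 y -0.011 -0.006
{'K': array([[334.03234805,   0.        , 255.35299228],
       [  0.        , 334.03234805, 189.10017532],
       [  0.        ,   0.        ,   1.        ]]), 'R': array([[ 9.03896210e-01, -4.27751839e-01, -8.10757204e-05],
       [-4.10794758e-01, -8.68116461e-01,  2.78606312e-01],
       [-1.19244746e-01, -2.51797884e-01, -9.60405392e-01]]), 't': array([-0.34746697,  0.35174892,  0.33845538])}
cam pos [0.49892972 0.24195174 0.22702673]
w0 [ 0.31491438 -0.54449816  0.37216549]
w1 [0.5023399  0.23797912 0.31388515]
```

Findings from three independent cameras:
- The shut fingertips sit 15 mm behind the reported TCP, where the text says 25 mm ahead.
- The tool therefore really stands about 40 mm higher than reported. It has done so since the start; the open tips give about 37 mm.
- x and y agree.

I'll trust the images. I'll rise a little, open, and re-check the shield before going 42 mm lower.

Call:
servo_tool([
  [0,0,-0.01],
  [0,0,-0.015],
  [0,0,-0.015],
  [0,0,-0.015],
  [0,0,-0.015],
  [0,0,-0.015],
  [0,0,-0.015],
  [0,0,-0.015],
  [0,0,-0.015],
  [0,0,-0.015],
], roll=[0,0,0,0,0,0,0,0,0,0], claw=[0,0.3,0.6,1,1,1,1,1,1,1])

```text
time: 7.3
position: [0.4693, 0.1787, 0.0887]
tool_rot: [-3.142, -0.0, -0.442]
wrist_force: [0.3, 0.0, 0.1]
opening: 0.999
```

Run:
```python
from h import *
from scipy.optimize import least_squares
sh(); grab('side','d4'); grab('wrist','w4')
im,W=load('d4'); P=W[195:268,212:255].reshape(-1,3); P=P[(P[:,2]>.01)&(P[:,2]<.07)&(np.hypot(P[:,0]-.469,P[:,1]-.179)<.04)]
print('side',least_squares(lambda c:np.hypot(*(P[:,:2]-c).T)-.024,[.475,.172],loss='soft_l1',f_scale=.002).x,len(P))
im,W=load('w4'); m=(W[...,2]>.078)&(W[...,2]<.088)&(np.hypot(W[...,0]-.47,W[...,1]-.179)<.035)
P=W[m]; print(len(P),cv2.minEnclosingCircle((P[:,:2]*1000).astype(np.float32)))
sh((.4695,.179,.032))
```

```text
t 7.3 p [0.4693 0.1787 0.0887] rpy [-3.1415 -0.     -0.4424] F [0.28 0.04 0.1 ] op 0.999
side [0.47072728 0.17893999] 759
6362 ((469.18121337890625, 179.52088928222656), 24.01581382751465)
t 7.4 p [0.4692 0.1787 0.0887] rpy [-3.1415  0.     -0.4423] F [ 0.4  -0.43  0.65] op 1.001
(0.4695, 0.179, 0.032) [ 0.0001 -0.0004  0.0567]
```

View pics/w4.png

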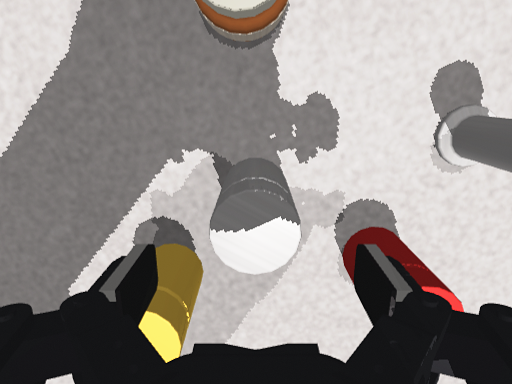

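The shield has not moved. Its top is at about (255,235), centred between the open fingers. Descending 57 mm.

Call:
servo_tool([
  [0,0,0.01],
  [0,0,0.02],
  [0,0,0.03],
  [0,0,0.04],
  [0,0,0.05],
  [0,0,0.057],
  [0,0,0.057],
  [0,0,0.057],
], roll=[0,0,0,0,0,0,0,0], claw=[1,1,1,1,1,1,1,1])

```text
time: 8.2
position: [0.4692, 0.1788, 0.0317]
tool_rot: [-3.142, 0.0, -0.442]
wrist_force: [-0.0, 0.1, -0.2]
opening: 1.002
```

Call:
servo_tool([
  [0,0,0],
  [0,0,0],
  [0,0,0],
  [0,0,0],
  [0,0,0],
  [0,0,0],
  [0,0,0],
  [0,0,0],
  [0,0,0],
  [0,0,0],
], roll=[0,0,0,0,0,0,0,0,0,0], claw=[0.8,0.7,0.6,0.5,0.4,0.3,0.3,0.3,0.3,0.3], squeeze=70)

```text
time: 9.2
position: [0.4694, 0.1789, 0.0324]
tool_rot: [-3.141, -0.001, -0.442]
wrist_force: [-1.8, -0.8, 4.3]
opening: 0.544
```

Run:
```python
from h import *
sh(); grab('side','d5'); grab('wrist','w5')
a=cv2.resize(cv2.imread('pics/d5.png')[140:290,130:330],(400,300)); b=cv2.resize(cv2.imread('pics/w5.png'),(400,300))
cv2.imwrite('pics/c5.png',np.hstack([a,b]))
```

```text
t 9.2 p [0.4694 0.1789 0.0324] rpy [-3.1412e+00 -6.0000e-04 -4.4230e-01] F [-1.78 -0.81  4.28] op 0.544
```

View pics/c5.png

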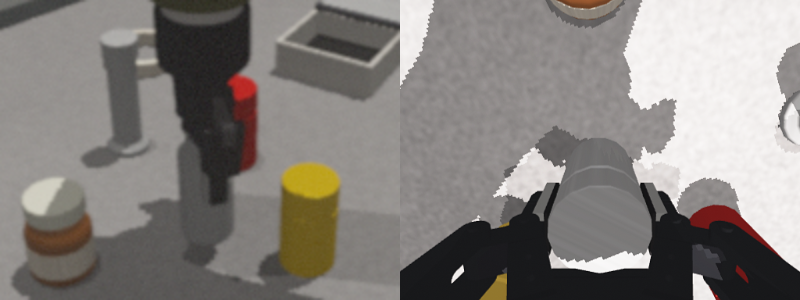

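The shield is gripped, with the opening stopped at 0.544 (about 46 mm). Lifting.

Call:
servo_tool([
  [0,0,-0.005],
  [0,0,-0.015],
  [0,0,-0.03],
  [0,0,-0.045],
  [0,0,-0.06],
  [0,0,-0.075],
  [0,0,-0.09],
  [0,0,-0.105],
  [0,0,-0.12],
  [0,0,-0.135],
  [0,0,-0.145],
  [0,0,-0.15],
  [0,0,-0.15],
], roll=[0,0,0,0,0,0,0,0,0,0,0,0,0], claw=[0.3,0.3,0.3,0.3,0.3,0.3,0.3,0.3,0.3,0.3,0.3,0.3,0.3])

```text
time: 10.6
position: [0.4694, 0.1787, 0.1822]
tool_rot: [-3.141, -0.001, -0.442]
wrist_force: [-0.1, 0.2, -4.9]
opening: 0.541
```

Run:
```python
from h import *
sh((.583,-.136,.1825)); grab('side','d6')
```

```text
t 10.6 p [0.4694 0.1787 0.1822] rpy [-3.1411e+00 -6.0000e-04 -4.4240e-01] F [-0.09  0.17 -4.9 ] op 0.541
(0.583, -0.136, 0.1825) [ 0.2374  0.2358 -0.0003]
```

View pics/d6.png

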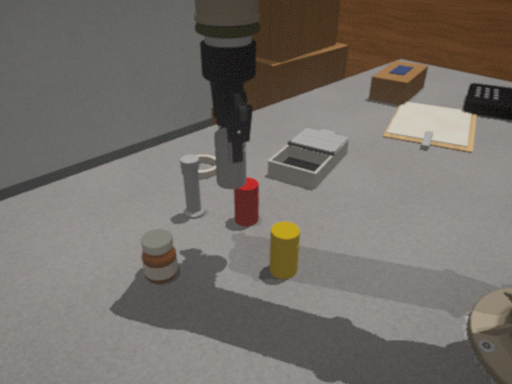

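The shield is up at (230,157), upright, and the wrist load of 4.9 N fits 0.45 kg. Carrying it over the open bay, with the jaws turned along the carrier's x.

Call:
servo_tool([
  [0.008,0.008,0],
  [0.022,0.022,0],
  [0.04,0.04,0],
  [0.06,0.06,0],
  [0.08,0.08,0],
  [0.1,0.1,0],
  [0.12,0.12,0],
  [0.14,0.14,0],
  [0.16,0.16,0],
  [0.18,0.18,0],
  [0.2,0.2,0],
  [0.218,0.218,0],
  [0.231,0.23,0],
  [0.2375,0.236,0],
  [0.2375,0.236,0],
  [0.2375,0.236,0],
  [0.2375,0.236,0],
], roll=[-2,-5,-8,-11,-14,-17,-20,-23,-26,-29,-32,-35,-38,-40,-40,-40,-40], claw=[0.3,0.3,0.3,0.3,0.3,0.3,0.3,0.3,0.3,0.3,0.3,0.3,0.3,0.3,0.3,0.3,0.3])

```text
time: 12.35
position: [0.5826, -0.135, 0.1814]
tool_rot: [-3.141, 0.0, 0.256]
wrist_force: [0.3, 0.7, -5.1]
opening: 0.546
```

Run:
```python
from h import *
from scipy.optimize import least_squares
sh((.583,-.136,.15)); grab('side','d7'); grab('scene','s7')
for t in ('d7','s7'):
    im,W=load(t)
    z=np.load(f'pics/{t}.npz'); cam=-z['R'].T@z['t']
    P=W.reshape(-1,3); P=P[(np.hypot(P[:,0]-.583,P[:,1]+.136)<.04)&(P[:,2]>.09)&(P[:,2]<.30)]
    c=im.reshape(-1,3)
    d=np.array([.583,-.136])-cam[:2]; d/=np.linalg.norm(d)
    Q=P[P[:,2]<.185]
    o=least_squares(lambda c:np.hypot(*(Q[:,:2]-c).T)-.024,Q[:,:2].mean(0)+d*.02,loss='soft_l1',f_scale=.002)
    print(t,'center',o.x.round(4),'zmin',np.percentile(P[:,2],[0,.5,1,2]).round(4),len(Q))
a=cv2.resize(cv2.imread('pics/d7.png')[60:210,210:410],(400,300)); b=cv2.resize(cv2.imread('pics/s7.png')[150:345,70:330],(400,300))
cv2.imwrite('pics/c7.png',np.hstack([a,b]))
```

```text
t 12.35 p [ 0.5826 -0.135   0.1814] rpy [-3.1407e+00  5.0000e-04  2.5640e-01] F [ 0.35  0.66 -5.14] op 0.546
(0.583, -0.136, 0.15) [0.0002 0.0011 0.0314]
d7 center [ 0.5825 -0.1348] zmin [0.1503 0.1518 0.1527 0.155 ] 334
s7 center [ 0.5817 -0.1354] zmin [0.1477 0.1496 0.1511 0.1532] 412
```

View pics/c7.png

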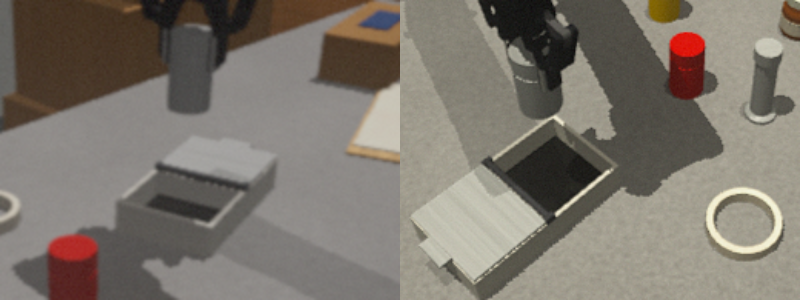

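The shield hangs centred over the open bay, with its axis at (0.582, -0.135). Its underside is at about 0.149 m, so the rubber floor is 142 mm below. Lowering most of the way first, then slowly.

Call:
servo_tool([
  [0,0.001,0.008],
  [0,0.001,0.02],
  [0,0.001,0.035],
  [0,0.001,0.05],
  [0,0.001,0.065],
  [0,0.001,0.08],
  [0,0.001,0.095],
  [0,0.001,0.108],
  [0,0.001,0.118],
  [0,0.001,0.125],
  [0,0.001,0.128],
  [0,0.001,0.13],
  [0,0.001,0.13],
  [0,0.001,0.13],
], roll=[0,0,0,0,0,0,0,0,0,0,0,0,0,0], claw=[0.3,0.3,0.3,0.3,0.3,0.3,0.3,0.3,0.3,0.3,0.3,0.3,0.3,0.3])

```text
time: 13.85
position: [0.5835, -0.1373, 0.0523]
tool_rot: [3.141, -0.001, 0.256]
wrist_force: [0.6, 0.1, -5.6]
opening: 0.545
```

Call:
servo_tool([
  [0,0,0.002],
  [0,0,0.004],
  [0,0,0.006],
  [0,0,0.008],
  [0,0,0.009],
  [0,0,0.009],
  [0,0,0.009],
], roll=[0,0,0,0,0,0,0], claw=[0.3,0.3,0.3,0.3,0.3,0.3,0.3])

```text
time: 14.55
position: [0.5831, -0.1372, 0.0427]
tool_rot: [-3.141, -0.0, 0.256]
wrist_force: [0.4, 0.4, -6.0]
opening: 0.547
```

Call:
servo_tool([
  [0,0,0.001],
  [0,0,0.002],
  [0,0,0.003],
  [0,0,0.003],
  [0,0,0.003],
], roll=[0,0,0,0,0], claw=[0.3,0.3,0.3,0.3,0.3])

```text
time: 15.05
position: [0.5831, -0.1372, 0.0397]
tool_rot: [-3.141, -0.0, 0.256]
wrist_force: [0.9, 0.0, -5.2]
opening: 0.543
```

Call:
servo_tool([
  [0,0,0.0005],
  [0,0,0.001],
  [0,0,0.001],
  [0,0,0.001],
], roll=[0,0,0,0], claw=[0.3,0.3,0.3,0.3])

```text
time: 15.45
position: [0.5832, -0.1373, 0.0395]
tool_rot: [3.141, -0.0, 0.256]
wrist_force: [-3.9, 0.5, 4.6]
opening: 0.545
```

Run:
```python
from h import *
sh(); grab('side','d8'); grab('scene','s8')
a=cv2.resize(cv2.imread('pics/d8.png')[60:210,210:410],(400,300)); b=cv2.resize(cv2.imread('pics/s8.png')[150:345,70:330],(400,300))
cv2.imwrite('pics/c8.png',np.hstack([a,b]))
```

```text
t 15.45 p [ 0.5832 -0.1373  0.0395] rpy [ 3.1412e+00 -3.0000e-04  2.5570e-01] F [-3.88  0.47  4.55] op 0.545
```

View pics/c8.png

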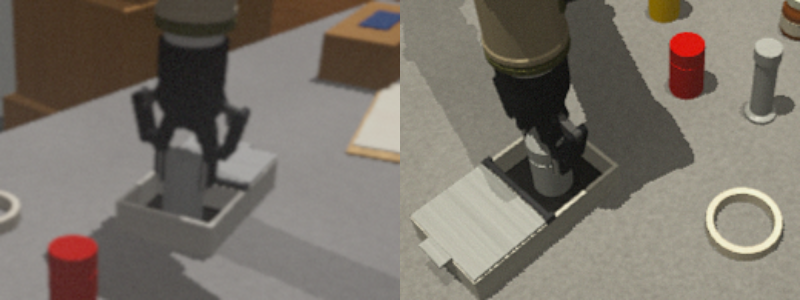

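The shield is on the floor: the wrist force went from -5 N to +4.6 N, and the pictures show it upright inside the bay. Releasing, then rising straight up.

Call:
servo_tool([
  [0,0,0],
  [0,0,0],
  [0,0,0],
  [0,0,0],
  [0,0,0],
  [0,0,0],
  [0,0,0],
], roll=[0,0,0,0,0,0,0], claw=[0.6,0.7,0.8,0.9,1,1,1])

```text
time: 16.25
position: [0.5831, -0.1372, 0.0387]
tool_rot: [-3.142, -0.0, 0.256]
wrist_force: [-0.7, 0.1, 1.1]
opening: 0.999
```

Call:
servo_tool([
  [0,0,-0.005],
  [0,0,-0.015],
  [0,0,-0.03],
  [0,0,-0.045],
  [0,0,-0.06],
  [0,0,-0.08],
  [0,0,-0.1],
  [0,0,-0.12],
  [0,0,-0.14],
  [0,0,-0.16],
  [0,0,-0.17],
  [0,0,-0.17],
  [0,0,-0.17],
], roll=[0,0,0,0,0,0,0,0,0,0,0,0,0], claw=[1,1,1,1,1,1,1,1,1,1,1,1,1])

```text
time: 17.55
position: [0.5829, -0.1372, 0.2084]
tool_rot: [-3.141, 0.0, 0.256]
wrist_force: [-1.5, -0.5, 0.4]
opening: 0.997
```

Run:
```python
from h import *
from scipy.optimize import least_squares
sh(); grab('side','d9'); grab('scene','s9')
o=np.array([.5964,-.1856]); a=np.deg2rad(15.2); x=np.array([np.cos(a),np.sin(a)]); y=np.array([-np.sin(a),np.cos(a)])
for t in ('d9','s9'):
    im,W=load(t); z=np.load(f'pics/{t}.npz'); cam=-z['R'].T@z['t']
    P=W.reshape(-1,3); P=P[(np.hypot(P[:,0]-.583,P[:,1]+.137)<.035)]
    d=np.array([.583,-.137])-cam[:2]; d/=np.linalg.norm(d)
    for lo,hi in ((.045,.065),(.065,.083)):
        Q=P[(P[:,2]>lo)&(P[:,2]<hi)]
        c=least_squares(lambda c:np.hypot(*(Q[:,:2]-c).T)-.024,Q[:,:2].mean(0)+d*.02,loss='soft_l1',f_scale=.002).x
        print(t,lo,'center',c.round(4),'carrier xy',((c-o)@x).round(4),((c-o)@y).round(4),len(Q))
    T=P[(P[:,2]>.086)&(P[:,2]<.11)]; print('top z',np.median(T[:,2]),len(T))
    q=(W[...,:2]-o); Y=q@y; X=q@x; m=(Y<-.01)&(Y>-.1)&(abs(X)<.055)&(W[...,2]>.02)&(W[...,2]<.09); print('flap z',np.percentile(W[m][:,2],[2,50,98]).round(4))
    S=W.reshape(-1,3); S=S[(np.hypot(S[:,0]-.6235,S[:,1]-.15)<.05)&(S[:,2]>.12)]; print('slim top',((S.min(0)+S.max(0))/2).round(4))
u=cv2.resize(cv2.imread('pics/d9.png')[60:210,210:410],(400,300)); b=cv2.resize(cv2.imread('pics/s9.png')[150:345,70:330],(400,300))
cv2.imwrite('pics/c9.png',np.hstack([u,b]))
```

```text
t 17.55 p [ 0.5829 -0.1372  0.2084] rpy [-3.1414e+00  3.0000e-04  2.5580e-01] F [-1.46 -0.48  0.4 ] op 0.997
d9 0.045 center [ 0.5835 -0.1373] carrier xy 0.0002 0.05 158
d9 0.065 center [ 0.5836 -0.1375] carrier xy 0.0003 0.0498 143
top z 0.09259341000551019 195
flap z [0.0443 0.046  0.0478]
slim top [0.6229 0.1508 0.1239]
s9 0.045 center [ 0.582  -0.1379] carrier xy -0.0014 0.0498 177
s9 0.065 center [ 0.5819 -0.1377] carrier xy -0.0014 0.05 168
top z 0.09122794357294693 488
flap z [0.0421 0.0445 0.0469]
slim top [0.623  0.1495 0.1239]
```

View pics/c9.png

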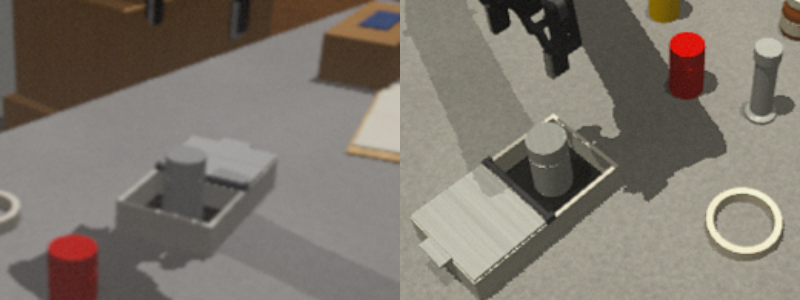

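The shield stands upright in the open bay, the flap is flat, the slim shield has not moved, and the gripper is clear. Handing in.

```bash
python3 -c "
from rig import close_job
print(close_job())"
```

```text
the job is handed in; nothing more can be done
None
```

The vial shield now stands upright on the floor of the uncovered bay, and I handed the job in at about 17.6 s of the 42 s allowed. The hand-in gives no verdict, so what follows is from my own camera checks.

**Last checks, from the side and scene cameras:**

| Item | Measured | Needed |
|---|---|---|
| Shield in the carrier frame, x | -1.4 to 0.3 mm | -35 to 35 mm |
| Shield in the carrier frame, y | about 50 mm | 25 to 79 mm |
| Shield top above the counter | 91–93 mm | 92 mm when seated on the floor |
| Shield tilt (axis at two heights) | offset under 0.3 mm, so upright | within 8 degrees |
| Flap top above the counter | 44.5–46 mm | about 45 mm lying flat |
| Syringe shield | within about 2 mm of its first position | within 30 mm |

The gripper was open and about 0.1 m clear of the shield. The red and yellow look-alikes were not touched.

**What disagreed:** the reported tool height did not match the cameras. All three cameras put the fingertips about 40 mm higher than the reported tool position and the stated 25 mm tip length imply.
- **Effect:** my first grasp closed just above the shield's top without moving it.
- **Fix:** I measured the offset in the pictures and gripped 42 mm lower. The opening stopped at 0.544 and the lifted load read about 5 N. I then lowered slowly until the wrist force showed contact.

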